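# Walk the power supply round to the test fence

## Task

Push the heavy power supply round on the bench, nudging one corner and then another with the fingertips, until its socket side faces the aluminium fence of the tester; keep it off the fence until it is nearly square to it. Then push it forward until the socket side lies flat against the fence, between the two yellow marks, and leave it there. Do not lift or tip it, and leave the other things on the bench where they are.

Things in the scene. Friction and masses are not known exactly. Their poses are not given: they have to be found in the camera images.
- supply: Dark steel box, 100 (x) by 125 (y) by 50 mm high, 0.6 to 0.95 kg; slides at under 8 N, without tipping if pushed below 30 mm height; too wide to grip. Origin: centre of underside, z up. Socket side = its +x side (black inlet, red switch), yellow stripe on the top edge above it, round fan in the top. Starts turned 43 to 83 degrees anticlockwise from facing the fence, centre 155 to 185 mm before it
- socket (a point): Middle of the supply's socket side: on its +x face, 50 mm from the centre, 25 mm above the underside; axes as the supply's
- fence: Tester fixed to the bench. Its fence: aluminium rail 260 mm long (y), 36 high, 12 thick, flat face towards the robot. Origin: middle of that face at bench height; +x points away from the robot, into the fence, square to the face; z up. Yellow marks 8 mm wide at y = -85 and +85 mm, run on 50 mm over the mat. Grey housing 55 mm high behind it; a blue mat, level with the bench, in front
- drive: Loose 3.5 inch hard drive, 147 (x) by 101 (y) by 26 mm high, origin at the centre of its underside. Not to be moved
- heatsink: Loose finned aluminium heatsink, 50 by 50 by 36 mm high, origin at the centre of its underside. Not to be moved
- fan: Loose black case fan lying flat, 80 by 80 by 25 mm high, origin at the centre of its underside. Not to be moved
- screwdriver: Loose screwdriver lying along its own x, yellow handle to -x, about 200 mm long and 26 mm thick. Not to be moved
- screw_dish: Loose steel dish, 80 mm across, 30 mm high, origin under its centre. Not to be moved
- mug: Loose blue mug, 80 mm across, 90 mm high, handle at its +y, origin under its centre. Not to be moved
There are look-alikes about, which are no part of the job. Several things have the shape of the supply; the one meant has the colours described above.

How it is judged:
By the outcome, as a careful person would: the job done as asked, in the order asked, and still so for the second after the job is handed in, with the robot touching nothing.
It also fails if it takes over 72 s, if anything falls off the work surface, if the arm or the gripper's body presses on something with over 40 N, if the wrist force passes 120 N, or if a joint passes its speed limit or range.

## Robot

A 6-joint arm with a two-finger parallel gripper is mounted at the origin on the work surface. World frame = base frame: x ahead of the robot, y to its left, z up, the work surface at z = 0. Lengths are in mm, angles in rad, forces in N, time in s.
With the tool pointing down it reaches from about 300 to 775 mm from the base axis. Payload 14.6 kg.
Tool frame: the origin (TCP) lies on the centre line of the jaws, within the pads' length; the fingertips stand 19 mm ahead of it and the grasp point (between the pads) is the TCP (bot.tip_reach is the distance from the TCP to the fingertips, in mm); y points along the fingers, x is the direction in which the jaws open and shut, and the axes are right-handed (so a half turn about y gives the same grasp; the last joint's range is limited). The gripper opens to 85 mm and grips with 20 to 120 N. Pads are 22 mm wide; open, the fingers measure 114 mm over their backs; the gripper's body (76 mm by 85 mm) begins 54 mm behind the grasp point. The pads swing forward as they close: fully open they stand 13 mm farther back than shut.
Start: joints at [1.108, 0.3, 1.521, -0, 1.321, -0.067], TCP at [212.047, 507.47, 250.281] pointing down, gripper open.
Joint ranges: [-3.03, 3.03], [-0.79, 2.21], [0.23, 2.52], [-1.04, 4.18], [0, 3.07], [-2.55, 2.55]. Speed limits (rad/s): [2.22, 2.22, 2.57, 3.14, 3.14, 3.14].

## Interface

Orientations are given as a unit quaternion [w, x, y, z].
In Python, from rig import bot gives the robot as it stands. Calls block until the motion is done:
- bot.move_to(position, orientation): joint-space move of the TCP to a pose.
- bot.servo_line(position, attitude=None, speed=150, until_force=None): straight line of the TCP; attitude=None keeps the orientation; speed is the mean speed in mm/s. With until_force (N) it stops when the force on the tool has changed by that much, and returns True; else False.
- bot.move_joints(angles): joint-space move.
- bot.move_gripper(opening, grip_force=None): finger opening in mm; grip_force is the grip in N (None keeps the last); returns when the fingers have stopped.
- bot.dwell(seconds).
- bot.ik(position, orientation): joint angles nearest the present ones, or None.
- bot.read_state(): the state.
- bot.read_camera(name): name is "scene" or "side" or "wrist"; returns a dict with "image" (480x640x3 uint8, blue, green, red), "depth" (480x640 float32, mm along the optical axis (not along the pixel's ray), 0 where there is no reading), "fovy" (degrees; the focal length in pixels is half the picture's height over the tangent of half this angle, whatever the lens; pixels are square), "cx", "cy" (the principal point, pixels), "eye" and "attitude" of the camera in the world; the wrist camera has in their place "mount" (4x4, takes a point from camera to tool coordinates, whose origin is the TCP and whose axes are the tool frame's). Camera axes: x right, y down, z forward; pixel columns grow to the right and rows downward; lengths in mm; the calibration is good to about 2 mm. A picture is of the moment at which its call begins: read the wrist's pose just before it.
A pose or a line that the arm cannot do raises bot.MotionError and nothing moves.
- bot.finish_job(): hands the job in, once; it reports no verdict.
The state is a dict: "clock": time; "joint_positions": joint angles; "qvel": joint speeds; "effort": joint torques, N m; "ee_pos": TCP position; "tool_rot": TCP orientation; "ft_force": force on the tool from outside, world axes, zero at the start; "moment": the same for the moment, N m; "grip_width": finger opening in mm.
Only numpy, scipy, OpenCV 4.12 (cv2) and the standard library are available. Lean on these libraries where they do the work, as an engineer would, in place of code of your own. Each camera call takes 0.05 s, during which the arm holds its last target.

## Working session

There is one attempt and no reset: what is moved stays moved. The work goes in short steps, each a Python script; the robot and the scene stay as the last script left them, time stands still between calls to the robot, and variables do not carry over. Pictures are saved under pics/ and viewed, and the job is handed in when it is done.

```bash
ls; mkdir -p pics; python3 - <<'E'
from rig import bot
import cv2,numpy as np
s=bot.read_state();print(s['clock'],s['ee_pos'],s['tool_rot'],s['grip_width'],bot.tip_reach)
for n in ("scene","side"):
    c=bot.read_camera(n);cv2.imwrite(f"pics/{n}0.png",c["image"]);np.savez(f"pics/{n}0.npz",**c)
    print(n,c["fovy"],c["cx"],c["cy"],c["eye"],c["attitude"])
E
```

```text
pics
0.0 [211.94771112 507.28085391 249.72564586] [-0.58836025  0.58876056  0.39154714 -0.39228059] 85.04118853987923 19.0
scene 57.52952149792521 316.7761998936471 245.0134605117753 [1024.17053158  311.87749523  942.12542673] [-0.14362317  0.48075825  0.82879082 -0.24768865]
side 52.29926204080628 321.15898152728954 238.554488758767 [ 173.83760445 -733.10881854  778.01182918] [-0.40800544  0.89061178 -0.18358282  0.08148348]
```

View pics/scene0.png

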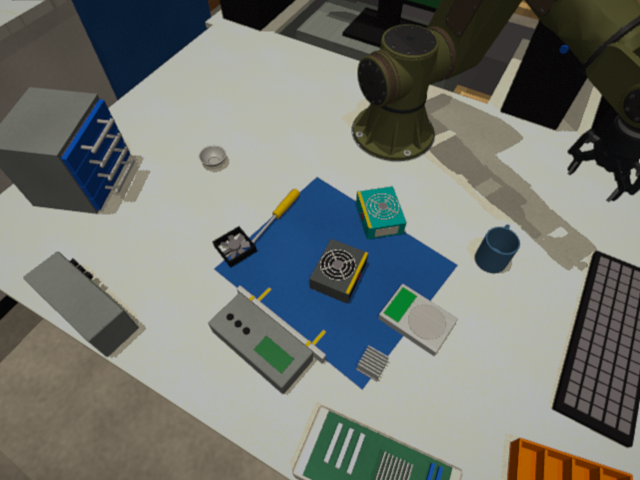

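View pics/side0.png

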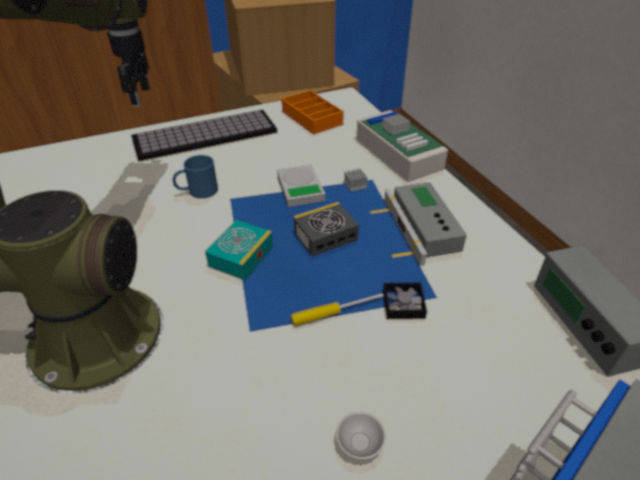

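Two things share the supply's shape: the dark box at scene (340,270) and the teal box at (381,212). The dark one fits, since it has a dark steel body, a fan on top and a yellow stripe. I'll confirm with enlarged crops.

```bash
cat > h.py <<'E'
import cv2,numpy as np
from scipy.spatial.transform import Rotation as R
def rot(q): return R.from_quat([q[1],q[2],q[3],q[0]]).as_matrix()
def cam(c):
    f=240/np.tan(np.radians(float(c["fovy"]))/2); return f,float(c["cx"]),float(c["cy"])
def ray(c,uv,z,eye=None,A=None):
    "pixels Nx2 -> world points on plane z"
    f,cx,cy=cam(c); uv=np.atleast_2d(uv).astype(float)
    if A is None: eye=np.array(c["eye"]);A=rot(c["attitude"])
    d=np.c_[(uv[:,0]-cx)/f,(uv[:,1]-cy)/f,np.ones(len(uv))]@A.T
    return eye+d*((z-eye[2])/d[:,2])[:,None]
def cloud(c,eye=None,A=None):
    f,cx,cy=cam(c);d=c["depth"];v,u=np.mgrid[0:480,0:640]
    if A is None: eye=np.array(c["eye"]);A=rot(c["attitude"])
    p=np.stack([(u-cx)/f*d,(v-cy)/f*d,d],-1)
    return p@A.T+eye
def proj(c,P):
    f,cx,cy=cam(c); p=(np.atleast_2d(P)-np.array(c["eye"]))@rot(c["attitude"])
    return np.c_[p[:,0]/p[:,2]*f+cx,p[:,1]/p[:,2]*f+cy]
E
python3 - <<'E'
from h import *
a=cv2.imread("pics/scene0.png")[170:400,200:470];b=cv2.imread("pics/side0.png")[150:340,200:470]
a=cv2.resize(a,None,fx=1.45*1.0,fy=1.45,interpolation=cv2.INTER_CUBIC);b=cv2.resize(b,None,fx=1.45,fy=1.45,interpolation=cv2.INTER_CUBIC)
h=max(a.shape[0],b.shape[0]);a=cv2.copyMakeBorder(a,0,h-a.shape[0],0,0,0);b=cv2.copyMakeBorder(b,0,h-b.shape[0],0,0,0)
cv2.imwrite("pics/crop0.png",np.hstack([a,b]))
for n in("scene","side"):
    c=dict(np.load(f"pics/{n}0.npz"));hsv=cv2.cvtColor(c["image"],cv2.COLOR_BGR2HSV)
    P=cloud(c)
    m=cv2.inRange(hsv,(20,140,120),(33,255,255))
    k,l,st,ce=cv2.connectedComponentsWithStats(m)
    for i in range(1,k):
        if st[i,4]>25: 
            q=P[l==i]; print(n,st[i],ce[i].round(1),np.median(q,0).round(1))
    print("mat z",P[(hsv[...,0]>100)&(hsv[...,0]<115)&(hsv[...,1]>180)].mean(0))
E
```

```text
scene [273 189  26  27 239] [286.2 201.8] [ 421.1 -127.3   23.6]
scene [358 192  13  36  99] [364.1 209.7] [361.1  72.9  50.9]
scene [346 252  22  42 146] [356.4 272.5] [537.9 140.2  50.8]
scene [258 288  13  12  44] [263.8 293.8] [672.  -35.8   1. ]
scene [313 330  12  15  53] [318.4 337.1] [702.6 132.3   1.3]
mat z [ 354.04595319 -335.73547135  -24.65803616]
side [295 203  43  15  77] [316.  210.2] [527.5 140.7  53.9]
side [241 232  29  31  87] [255.  247.2] [354.2  71.1  53.5]
side [394 252  18   5  26] [402.8 253.9] [678.3 -34.2   4.2]
side [292 303  48  21 491] [315. 313.] [ 411.8 -135.9   25.5]
mat z [852.7051296  590.61665569 -49.79593903]
```

View pics/crop0.png

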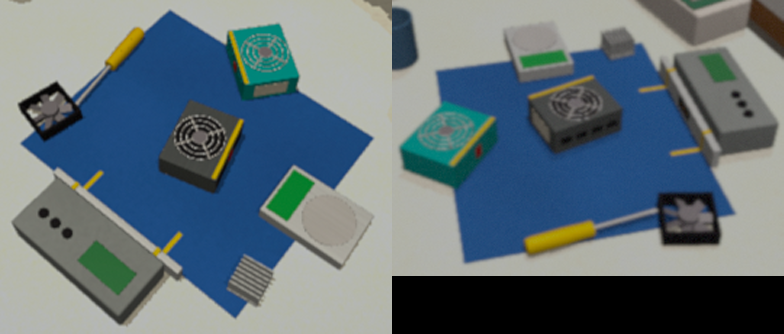

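The crop confirms it: the dark box has the yellow stripe, the red switch and the fan, and its socket side faces the drive. Next I'll measure the supply, fence and obstacles.

```bash
cat >> h.py <<'E'
def supply(c,eye=None,A=None,roi=None):
    "top-face rect from depth cloud + stripe: returns centre, yaw of +x"
    P=cloud(c,eye,A);hsv=cv2.cvtColor(c["image"],cv2.COLOR_BGR2HSV)
    m=(P[...,2]>44)&(P[...,2]<60)&(c["depth"]>0)&(P[...,0]>400)&(P[...,0]<680)&(P[...,1]>-30)&(P[...,1]<220)
    m=m.astype(np.uint8)
    k,l,st,ce=cv2.connectedComponentsWithStats(cv2.morphologyEx(m,cv2.MORPH_CLOSE,np.ones((3,3))))
    i=1+np.argmax(st[1:,4]); m=l==i
    v,u=np.nonzero(m); e=cv2.findContours(m.astype(np.uint8),cv2.RETR_EXTERNAL,cv2.CHAIN_APPROX_NONE)[0]
    cnt=max(e,key=len)[:,0]
    W=ray(c,cnt,50,eye,A)[:,:2]
    (cx,cy),(w,h),a=cv2.minAreaRect(W.astype(np.float32))
    y=m&(cv2.inRange(hsv,(18,120,100),(35,255,255))>0)
    vv,uu=np.nonzero(y); S=ray(c,np.c_[uu,vv],50,eye,A)[:,:2].mean(0)
    # long-side normal nearest to stripe
    th=np.radians(a if w<h else a+90)
    n=np.array([np.cos(th),np.sin(th)])
    ctr=np.array([cx,cy])
    if n@(S-ctr)<0: n=-n
    return ctr,np.degrees(np.arctan2(n[1],n[0])),(w,h),S,len(uu)
E
python3 - <<'E'
from h import *
for n in("scene","side"):
    c=dict(np.load(f"pics/{n}0.npz"));P=cloud(c);hsv=cv2.cvtColor(c["image"],cv2.COLOR_BGR2HSV)
    print(n,supply(c))
    # marks
    for (x0,y0,x1,y1) in ([(250,285,275,303),(308,328,330,348)] if n=="scene" else [(365,205,392,217),(390,248,412,260)]):
        m=cv2.inRange(hsv,(18,90,90),(35,255,255))[y0:y1,x0:x1];v,u=np.nonzero(m)
        W=ray(c,np.c_[u+x0,v+y0],0)[:,:2];mu=W.mean(0);d=np.linalg.svd(W-mu)[2][0]
        print(" mark",mu,np.degrees(np.arctan2(d[1],d[0]))%180,np.ptp(W@d), (W@d).min(),(W@d).max(),len(u))
    # rail top
    m=(P[...,2]>31)&(P[...,2]<42)&(P[...,0]>620)&(P[...,0]<780)&(P[...,1]>-120)&(P[...,1]<220)
    q=P[m]; print(" rail pts",m.sum())
    im=c["image"].copy(); im[m]=(0,0,255); cv2.imwrite(f"pics/rail_{n}.png",cv2.resize(im[170:400,180:480],None,fx=2.5,fy=2.5))
E
```

```text
scene (array([542.46008301,  95.96682739]), np.float64(94.8141770362854), (127.59678649902344, 100.77279663085938), array([537.35460054, 140.22172871]), 176)
 mark [678.73662048 -41.68270121] 149.6192313267474 54.43326548522339 579.541796126122 633.9750616113454 64
 mark [706.24116849 129.5433619 ] 161.78732205605797 49.11274393161534 606.5009012698631 655.6136452014784 73
 rail pts 600
side (array([536.72833252,  93.64027405]), np.float64(94.74091815948486), (129.41966247558594, 113.4414291381836), array([532.33672872, 145.00469183]), 97)
 mark [708.37235676 137.76041578] 170.60355836574627 47.082780434656115 -699.7657193807754 -652.6829389461193 31
 mark [677.05030122 -30.5741892 ] 169.78409784352425 45.84623997754272 -694.6429109840693 -648.7966710065266 47
 rail pts 678
```

```bash
python3 - <<'E'
from h import *
for n in("scene","side"):
    c=dict(np.load(f"pics/{n}0.npz"));P=cloud(c)
    m=((P[...,2]>31)&(P[...,2]<42)&(P[...,0]>620)&(P[...,0]<780)&(P[...,1]>-120)&(P[...,1]<220)).astype(np.uint8)
    k,l,st,_=cv2.connectedComponentsWithStats(m);
    m=l==1+np.argmax(st[1:,4]);v,u=np.nonzero(m)
    W=ray(c,np.c_[u,v],36)[:,:2]
    r=cv2.minAreaRect(W.astype(np.float32));print(n,m.sum(),r)
    p=W-W.mean(0);d=np.linalg.svd(p,full_matrices=False)[2][0];print(W.mean(0),np.degrees(np.arctan2(d[1],d[0]))%180)
    nrm=np.array([d[1],-d[0]]);nrm*=np.sign(nrm[0]);s=p@nrm;print(np.percentile(s,[1,5,50,95,99]),np.percentile(p@d,[0,100]))
a=cv2.imread("pics/rail_scene.png");print(a.shape)
E
```

```text
scene 587 ((725.1397705078125, 42.89374542236328), (260.01043701171875, 14.100350379943848), 80.03973388671875)
[725.98311278  49.3410136 ] 79.80310953606592
[-5.9060482  -5.42422554 -0.03209571  5.35858582  6.39319984] [-123.50749516  136.5201068 ]
side 678 ((727.8822021484375, 44.00897979736328), (93.33240509033203, 257.2391357421875), 4.417237758636475)
[725.23185621  18.5526167 ] 84.92147939273566
[-23.1729726  -19.57259642  -2.62041412  40.01940538  58.53298238] [-157.08839204  108.18492692]
(575, 750, 3)
```

View pics/rail_scene.png

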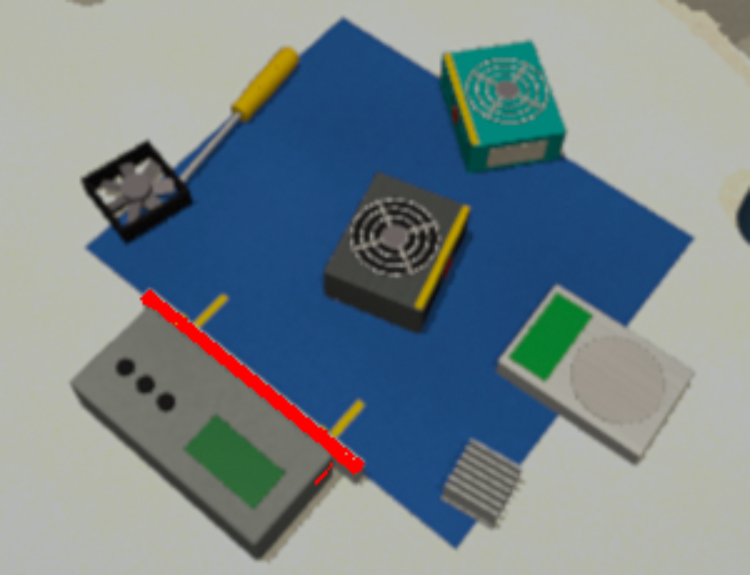

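View pics/rail_side.png

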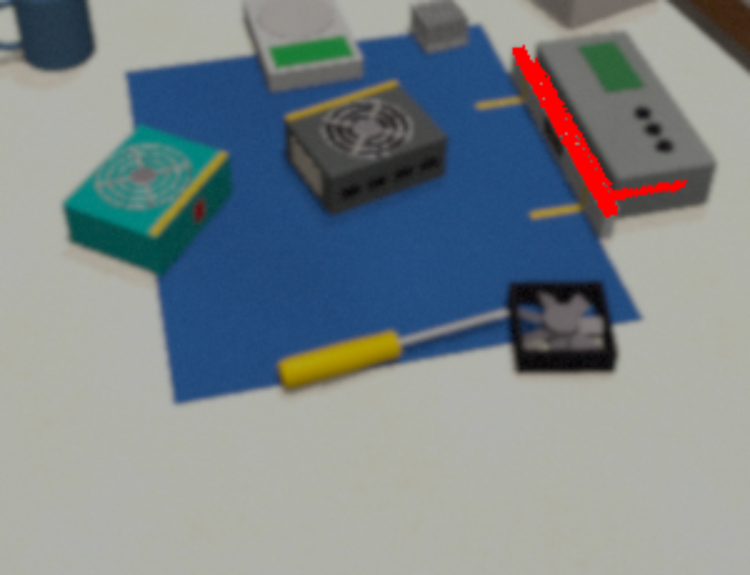

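```bash
python3 - <<'E'
from h import *
c=dict(np.load("pics/scene0.npz"))
o=lambda L:np.array(L)/2.5+[180,170]
print("stripe",ray(c,o([(467,207),(420,306)]),50))
print("top corners",ray(c,o([(378,174),(467,207),(418,308),(326,270)]),50))
print("rail",ray(c,o([(150,292),(362,466)]),36))
print("mat",ray(c,o([(343,17),(692,238),(456,547),(87,247)]),0))
P=cloud(c)
for n,L in dict(drive=[(558,287),(694,375),(640,455),(498,362)]).items(): print(n,ray(c,o(L),26))
print("heatsink",ray(c,o([(475,440),(523,467),(495,515),(443,490)]),36))
print("fan",ray(c,o([(148,143),(190,182),(126,230),(84,182)]),25))
print("teal top",ray(c,o([(443,55),(531,41),(563,128),(470,144)]),50))
print("driver",ray(c,o([(290,55),(180,180)]),13))
s=dict(np.load("pics/side0.npz"))
print("side stripe",ray(s,o([(287,118),(398,84)]),50), "corners",ray(s,o([(287,118),(398,84),(444,144),(328,180)]),50))
E
```

```text
stripe [[475.59534386 137.04994619  50.        ]
 [592.79175015 147.01660036  50.        ]]
top corners [[484.55179948  44.03262354  50.        ]
 [475.59534386 137.04994619  50.        ]
 [595.50027986 146.37633415  50.        ]
 [603.01322838  53.81699696  50.        ]]
rail [[698.14899563 -81.01450574  36.        ]
 [745.19836265 171.85510933  36.        ]]
mat [[ 2.83542189e+02 -1.10428837e+02  1.13686838e-13]
 [ 3.66057763e+02  3.38903601e+02  1.13686838e-13]
 [ 7.55993420e+02  2.69816444e+02  0.00000000e+00]
 [ 6.74977292e+02 -1.80316500e+02  0.00000000e+00]]
drive [[498.56043255 246.62696596  26.        ]
 [520.23322379 389.01658883  26.        ]
 [614.39888554 374.01538807  26.        ]
 [596.41071326 230.27061281  26.        ]]
heatsink [[676.86222664 245.12836436  36.        ]
 [678.08786626 290.95010121  36.        ]
 [726.8097081  287.82191105  36.        ]
 [729.47065995 240.92850564  36.        ]]
fan [[ 553.36703606 -187.90255656   25.        ]
 [ 571.93445685 -123.14440257   25.        ]
 [ 649.83504857 -145.79543352   25.        ]
 [ 624.92711636 -215.80789395   25.        ]]
teal top [[316.83082142  30.70193561  50.        ]
 [252.67265577 103.66289209  50.        ]
 [342.31028812 179.62543232  50.        ]
 [406.95907317 106.65729966  50.        ]]
driver [[ 371.39843291 -127.68010153   13.        ]
 [ 569.05274723 -139.08271905   13.        ]]
side stripe [[475.08973112 140.12093739  50.        ]
 [595.58715115 147.0209694   50.        ]] corners [[475.08973112 140.12093739  50.        ]
 [595.58715115 147.0209694   50.        ]
 [595.80458183  44.90146118  50.        ]
 [476.9413092   40.85640435  50.        ]]
```

The fence origin is about (719,44), with its x axis at yaw −10°. The supply is at about (540,95), facing yaw +94°, so it has to turn about 104° clockwise. That is outside the stated 43–83° range, but the colours and the 183 mm distance both fit. Now I'll build a nudge helper and check that the poses are reachable.

```bash
cat > p.py <<'E'
from h import *
from rig import bot
FO=np.array([719.,44.]);FY=-10.0
def u(a): return np.array([np.cos(np.radians(a)),np.sin(np.radians(a))])
def quat(a):
    z=np.r_[u(a),0];y=np.array([0,0,-1.]);x=np.cross(y,z)
    q=R.from_matrix(np.c_[x,y,z]).as_quat();return np.r_[q[3],q[:3]]
def best(pos,a):
    "of the two equivalent tool headings choose one near present joints with j6 in range"
    j0=np.array(bot.read_state()["joint_positions"]);o=[]
    for k in(0,180):
        q=quat(a+k);j=bot.ik(list(pos),list(q))
        if j is not None: o.append((abs(np.array(j)-j0).max(),k,q,np.round(j,2)))
    o.sort(key=lambda t:t[0]);return o
def toF(p): d=np.asarray(p)-FO;return np.array([d@u(FY),d@u(FY+90)])
def look(tag,cams=("scene","side")):
    for n in cams:
        c=bot.read_camera(n);cv2.imwrite(f"pics/{n}_{tag}.png",c["image"])
        try:
            ctr,yaw,wh,S,k=supply(c);print(n,"ctr",ctr.round(1),"yaw",round(yaw,1),"wh",np.round(wh,1),"F",toF(ctr).round(1),"rel",round(yaw-FY,1))
        except Exception as e: print(n,"fail",e)
def nudge(contact,a,length,z=30,speed=70,gap=22,half=11,zup=110,back=12,up=True):
    d=u(a);c=np.asarray(contact,float)
    s=c-d*(half+gap);e=c+d*(length-half);b=e-d*back
    q=best(np.r_[s,zup],a)[0][2]
    bot.move_to(list(np.r_[s,zup]),list(q))
    bot.servo_line(list(np.r_[s,z]),speed=150)
    f0=np.array(bot.read_state()["ft_force"])
    hit=bot.servo_line(list(np.r_[e,z]),speed=speed,until_force=25)
    st=bot.read_state();print("end",np.round(st["ee_pos"],1),"hit",hit,"dF",(np.array(st["ft_force"])-f0).round(1))
    bot.servo_line(list(np.r_[np.array(st["ee_pos"][:2])-d*back,z]),speed=120)
    if up: bot.servo_line(list(np.r_[np.array(st["ee_pos"][:2])-d*back,zup]),speed=200)
    print("t",bot.read_state()["clock"])
E
python3 - <<'E'
from p import *
print(R.from_quat(np.roll(bot.read_state()["tool_rot"],-1)).as_matrix().round(2))
for pos,a in [((440,128,110),0),((440,128,30),0),((480,150,30),-40),((500,150,30),-70),((520,110,30),10),((540,60,30),-10),((610,60,30),-10)]:
    print(pos,a,[(t[1],t[3],round(t[0],2)) for t in best(pos,a)])
E
```

```text
[[ 0.39 -0.   -0.92]
 [ 0.92 -0.    0.39]
 [-0.   -1.    0.  ]]
(440, 128, 110) 0 [(180, array([ 0.2 ,  0.28,  1.91, -0.  ,  0.95, -1.37]), np.float64(1.3)), (0, array([ 0.2 ,  0.28,  1.91, -0.  ,  0.95,  1.77]), np.float64(1.84))]
(440, 128, 30) 0 [(180, array([ 0.2 ,  0.43,  1.95, -0.  ,  0.76, -1.37]), np.float64(1.3)), (0, array([ 0.2 ,  0.43,  1.95, -0.  ,  0.76,  1.77]), np.float64(1.84))]
(480, 150, 30) -40 [(180, array([ 0.23,  0.5 ,  1.83, -0.  ,  0.81, -0.64]), np.float64(0.88)), (0, array([ 0.23,  0.5 ,  1.83, -0.  ,  0.81,  2.5 ]), np.float64(2.57))]
(500, 150, 30) -70 [(180, array([ 0.22,  0.53,  1.77, -0.  ,  0.84, -0.13]), np.float64(0.89))]
(520, 110, 30) 10 [(180, array([ 0.14,  0.55,  1.74, -0.  ,  0.85, -1.61]), np.float64(1.54)), (0, array([ 0.14,  0.55,  1.74, -0.  ,  0.85,  1.54]), np.float64(1.6))]
(540, 60, 30) -10 [(180, array([ 0.04,  0.57,  1.71, -0.  ,  0.86, -1.35]), np.float64(1.29)), (0, array([ 0.04,  0.57,  1.71, -0.  ,  0.86,  1.79]), np.float64(1.86))]
(610, 60, 30) -10 [(180, array([ 0.04,  0.69,  1.5 , -0.  ,  0.95, -1.36]), np.float64(1.29)), (0, array([ 0.04,  0.69,  1.5 , -0.  ,  0.95,  1.78]), np.float64(1.85))]
```

```bash
python3 - <<'E'
from p import *
bot.move_gripper(0)
c=np.array([475.,126.5]);a=-6
p=np.r_[c-u(a)*33,200];bot.move_to(list(p),list(best(p,a)[0][2]))
nudge(c,a,38)
look("n1")
E
```

```text
end [502.6 123.7  30.2] hit False dF [1.2 0.6 1.3]
t 5.4417
scene ctr [576.9  79.4] yaw 83.2 wh [101.2 126.8] F [-146.1   10.2] rel 93.2
side ctr [570.8  77.6] yaw 83.0 wh [113.5 128.2] F [-151.8    7.3] rel 93.0
```

```bash
python3 - <<'E'
from h import *
a=cv2.imread("pics/scene_n1.png")[100:400,180:480];b=cv2.imread("pics/side_n1.png")[120:340,180:480]
b=cv2.resize(b,(400,293));a=cv2.resize(a,(400,400));b=cv2.copyMakeBorder(b,0,107,0,0,0)
cv2.imwrite("pics/v1.png",np.hstack([a,b]))
E
```

```text
(no output)
```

View pics/v1.png

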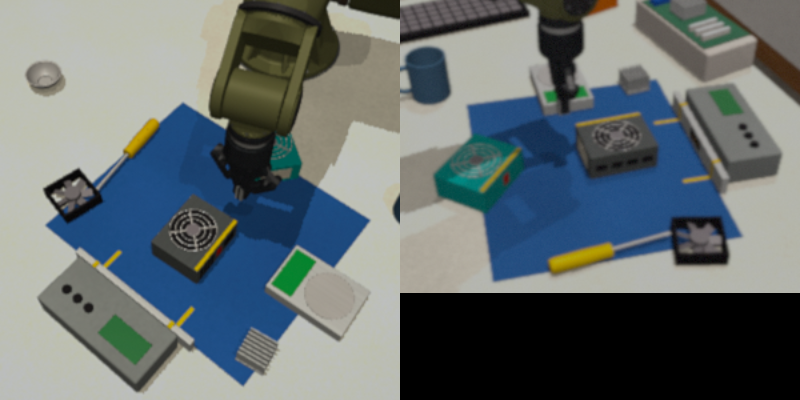

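```bash
cat >> p.py <<'E'
def corner(contact,n,L1,L2=0,lead=40,da=(10,30),z=30,speed=70,gap=22,zup=110,lim=25):
    "push with the outer finger edge: n=inward face normal (deg), clockwise turn"
    al=n-lead;w=11*u(al)+15*u(al+90);c=np.asarray(contact,float)-w
    d1=u(n-da[0]);d2=u(n-da[1]);s=c-d1*gap
    q=best(np.r_[s,zup],al)[0][2]
    bot.move_to(list(np.r_[s,zup]),list(q))
    bot.servo_line(list(np.r_[s,z]),speed=150)
    hit=bot.servo_line(list(np.r_[c+d1*L1,z]),speed=speed,until_force=lim);d=d1
    if L2 and not hit: hit=bot.servo_line(list(np.r_[c+d1*L1+d2*L2,z]),speed=speed,until_force=lim);d=d2
    st=bot.read_state();e=np.array(st["ee_pos"][:2]);print("end",np.round(e,1),"hit",hit,"F",np.round(st["ft_force"],1))
    b=e-d*15
    bot.servo_line(list(np.r_[b,z]),speed=120);bot.servo_line(list(np.r_[b,zup]),speed=200)
    print("t",bot.read_state()["clock"])
def bpt(ctr,yaw,bx,by): return np.asarray(ctr)+bx*u(yaw)+by*u(yaw+90)
E
python3 - <<'E'
from p import *
yaw=83.1;ctr=np.array([576.,79.2])
corner(bpt(ctr,yaw,50,-48),yaw+180-360,38)
look("n2")
E
```

```text
end [616.3 105.1] hit False F [ 0.3 -1.9  5. ]
t 8.875
scene ctr [582.7  52.4] yaw -18.6 wh [101.7  77.5] F [-135.6  -15.4] rel -8.6
side ctr [554.4  59.2] yaw 70.7 wh [112.5 125.6] F [-164.7  -13.6] rel 80.7
```

```bash
cat >> h.py <<'E'
def view(tag,out):
    a=cv2.imread(f"pics/scene_{tag}.png")[140:400,180:480];b=cv2.imread(f"pics/side_{tag}.png")[140:340,200:460]
    a=cv2.resize(a,(400,347));b=cv2.resize(b,(400,308));b=cv2.copyMakeBorder(b,0,39,0,0,0)
    cv2.imwrite(out,np.hstack([a,b]))
E
python3 -c "
from h import *
view('n2','pics/v2.png')"
```

```text
(no output)
```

View pics/v2.png

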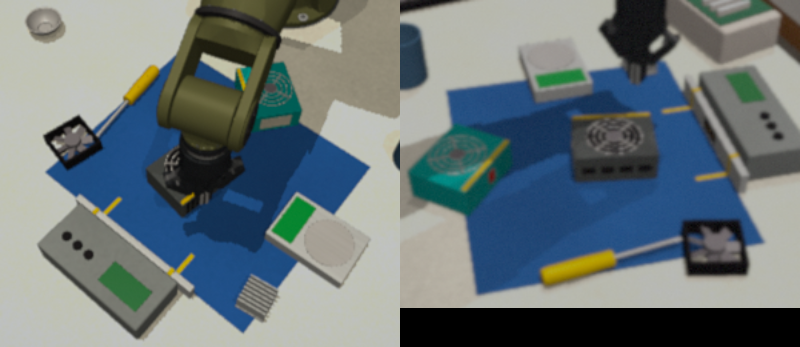

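```bash
python3 - <<'E'
from p import *
yaw=71;ctr=np.array([560.,61.]);n=yaw;al=n-40
c=bpt(ctr,yaw,-50,48)-u(n-10)*60
p=np.r_[c,120];bot.move_to(list(p),list(best(p,al)[0][2]))
look("n2b");print(bot.read_state()["clock"])
E
```

```text
scene ctr [560.7  60.6] yaw 70.9 wh [102.4 127.3] F [-158.8  -11.1] rel 80.9
side ctr [555.   58.9] yaw 71.0 wh [112.3 124.5] F [-164.1  -13.8] rel 81.0
9.9167
```

```bash
python3 - <<'E'
from p import *
yaw=71;ctr=np.array([560.,60.5])
corner(bpt(ctr,yaw,-50,48),yaw,38,38,da=(8,22))
# step aside toward -x,-y for the picture
p=np.array([470,0,120.]);bot.move_to(list(p),list(best(p,30)[0][2]))
look("n3");print(bot.read_state()["clock"])
view('n3','pics/v3.png')
E
```

```text
end [539.2  73.8] hit False F [-0.1  0.7  2.1]
t 13.3667
scene ctr [611.   98.4] yaw 47.0 wh [103.  125.1] F [-115.8   34.8] rel 57.0
side ctr [605.4  96. ] yaw 46.9 wh [113.8 126.4] F [-120.9   31.5] rel 56.9
13.9083
```

View pics/v3.png

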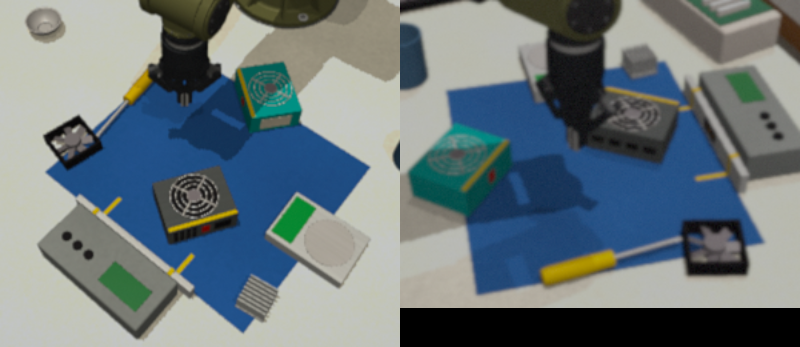

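```bash
python3 - <<'E'
from p import *
yaw=47;ctr=np.array([610.5,98.])
corner(bpt(ctr,yaw,50,-48),yaw-180,42,42,da=(8,22),gap=12)
p=np.array([480,-20,120.]);bot.move_to(list(p),list(best(p,0)[0][2]))
look("n4");print(bot.read_state()["clock"])
view('n4','pics/v4.png')
E
```

```text
end [618.   73.9] hit False F [-1.7 -2.2  5.4]
t 18.1083
scene ctr [552.8  89.2] yaw 20.5 wh [104.7 124.6] F [-171.5   15.6] rel 30.5
side ctr [552.   71.5] yaw 110.4 wh [108.6  98.9] F [-169.3   -1.9] rel 120.4
18.9667
```

View pics/v4.png

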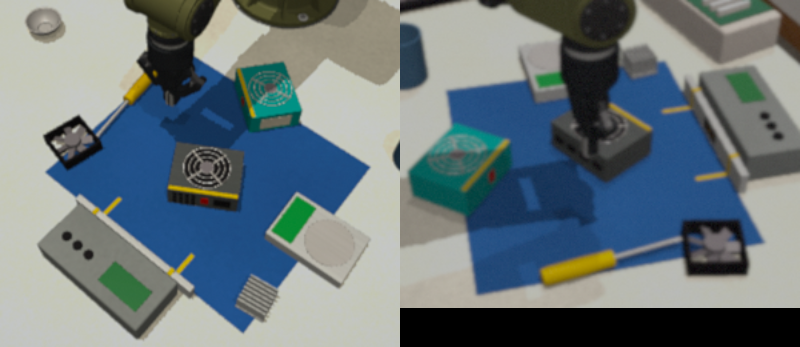

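```bash
python3 - <<'E'
from p import *
yaw=20.5;ctr=np.array([551.5,88.5])
corner(bpt(ctr,yaw,38,62.5),yaw-90,36,0,da=(5,0),gap=12)
p=np.array([440,90,130.]);bot.move_to(list(p),list(best(p,-10)[0][2]))
look("n5");print(bot.read_state()["clock"])
view('n5','pics/v5.png')
E
```

```text
Traceback (most recent call last):
  File "p.py", line 41, in corner
    hit=bot.servo_line(list(np.r_[c+d1*L1,z]),speed=speed,until_force=lim);d=d1
rig.MotionError: the arm cannot follow that straight line within its joint ranges
```

```bash
sed -i 's/o.sort(key=lambda t:t\[0\])/o.sort(key=lambda t:t[0]+5*(abs(t[3][5])>2.0))/' p.py
python3 - <<'E'
from p import *
st=bot.read_state();print(np.round(st["ee_pos"],1),np.round(st["joint_positions"],2),st["clock"])
e=st["ee_pos"];bot.servo_line([e[0],e[1],110],speed=200)
print(best(np.r_[e[:2],110],-110))
yaw=20.5;ctr=np.array([551.5,88.5])
corner(bpt(ctr,yaw,38,62.5),yaw-90,36,0,da=(5,0),gap=12)
p=np.array([440,90,130.]);bot.move_to(list(p),list(best(p,-10)[0][2]))
look("n5");print(bot.read_state()["clock"])
view('n5','pics/v5.png')
E
```

```text
[552.1 187.   30.9] [ 0.26  0.64  1.59  0.    0.91 -2.54] 20.5333
[(np.float64(3.150212334497521), 180, array([-0.69636424,  0.69636424, -0.1227878 ,  0.1227878 ]), array([ 0.26,  0.52,  1.56, -0.  ,  1.06,  0.61])), (np.float64(0.008619680907727467), 0, array([-0.1227878 ,  0.1227878 ,  0.69636424, -0.69636424]), array([ 0.26,  0.52,  1.56, -0.  ,  1.06, -2.53]))]
end [564.6 140.4] hit False F [-0.2 -0.4  3.3]
t 26.0667
scene ctr [548.1  60.8] yaw 9.6 wh [103.2 125.2] F [-171.3  -13.2] rel 19.6
side ctr [541.6  58.6] yaw 9.2 wh [106.7 135. ] F [-177.2  -16.4] rel 19.2
27.3667
```

View pics/v5.png

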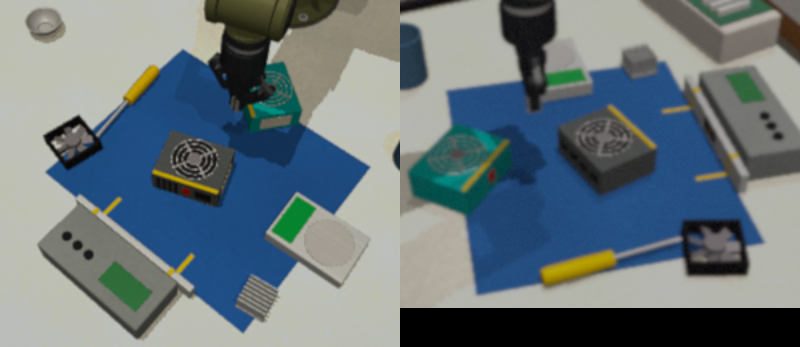

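```bash
python3 - <<'E'
from p import *
yaw=9.5;ctr=np.array([547.,60.5])
corner(bpt(ctr,yaw,-50,48),yaw,50,0,da=(7,0),gap=15)
bot.move_gripper(85)
p=np.array([430,70,130.]);bot.move_to(list(p),list(best(p,-10)[0][2]))
look("n6");print(bot.read_state()["clock"],bot.read_state()["grip_width"],np.round(bot.read_state()["joint_positions"],2))
view('n6','pics/v6.png')
E
```

```text
end [523.2  94.6] hit False F [-1.2  2.5  2. ]
t 32.3083
scene ctr [583.3  46.7] yaw -10.6 wh [127.  101.8] F [-134.1  -20.9] rel -0.6
side ctr [577.1  44.2] yaw -10.6 wh [136.5 102.4] F [-139.8  -24.4] rel -0.6
33.65 85.44329830869464 [ 0.08  0.2   1.96  0.    0.99 -1.32]
```

View pics/v6.png

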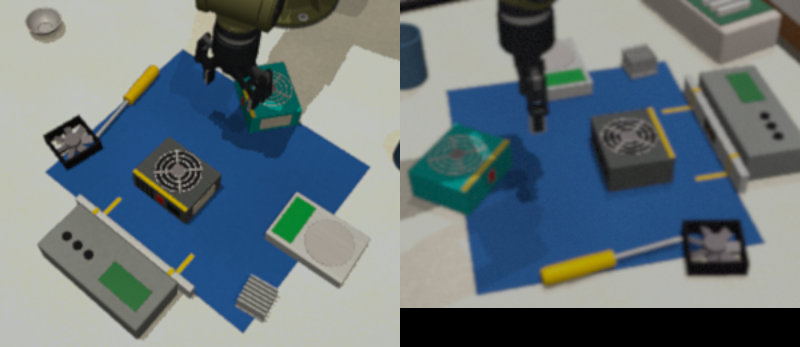

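Nearly square (relative yaw about −0.6°), but about 21 mm too far to the fence's −y side. Next is a two-finger sideways push, then the straight push forward.

```bash
python3 - <<'E'
from p import *
bot.move_gripper(50)
yaw=-10.5;ctr=np.array([582.5,46.]);a=80
c=bpt(ctr,yaw,0,-62.5);d=u(a);s=c-d*36
p=np.r_[s,110];q=best(p,a);print(q[0][3]);bot.move_to(list(p),list(q[0][2]))
h=bot.servo_line(list(np.r_[s,22]),speed=80,until_force=8);st=bot.read_state();z=st["ee_pos"][2];print("down",h,z,np.round(st["ft_force"],1))
e=c+d*(22-11);bot.servo_line(list(np.r_[e,z+2*h]),speed=60,until_force=25)
st=bot.read_state();print(np.round(st["ee_pos"],1),np.round(st["ft_force"],1))
b=np.array(st["ee_pos"][:2])-d*18
bot.servo_line(list(np.r_[b,z]),speed=120);bot.servo_line(list(np.r_[b,115]),speed=200)
bot.move_gripper(80)
p=np.array([450,65,120.]);bot.move_to(list(p),list(best(p,-10)[0][2]))
look("n7");print(bot.read_state()["clock"])
view('n7','pics/v7.png')
E
```

```text
[-0.15  0.49  1.61 -0.    1.05  0.02]
down False 22.552018956067478 [-0.4 -0.6 -0.3]
[573.   -4.6  22.6] [-0.3 -0.2 -0.6]
scene ctr [587.5  72.8] yaw -9.8 wh [126.6 102.5] F [-134.5    5.5] rel 0.2
side ctr [580.6  71.1] yaw -9.7 wh [135.9 103.2] F [-141.     2.7] rel 0.3
40.175
```

View pics/v7.png

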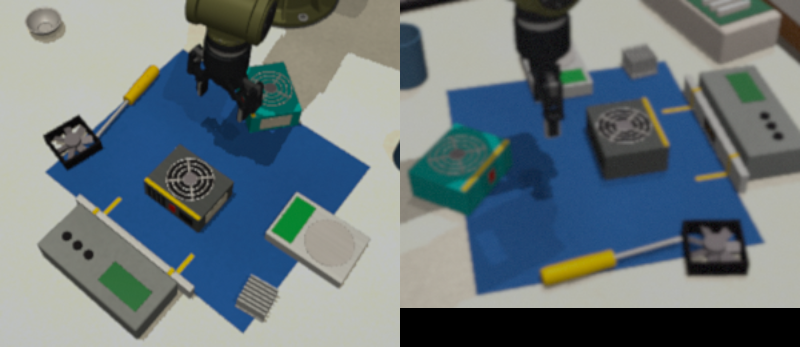

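```bash
python3 - <<'E'
from p import *
yaw=-10;ctr=np.array([586.,72.5]);a=-10
c=bpt(ctr,yaw,-50,0);d=u(a);s=c-d*31
p=np.r_[s,110];bot.move_to(list(p),list(best(p,a)[0][2]))
h=bot.servo_line(list(np.r_[s,20]),speed=100,until_force=8);z=20+2*h
e=c+d*(68-11);print(bot.servo_line(list(np.r_[e,z]),speed=60,until_force=25))
look("n8a",("side",))
e=c+d*(110-11);print(bot.servo_line(list(np.r_[e,z]),speed=25,until_force=22))
st=bot.read_state();print(np.round(st["ee_pos"],1),np.round(st["ft_force"],1),np.round(st["moment"],2),st["clock"])
tip=np.array(st["ee_pos"][:2]);print("finger face F",toF(tip)+[11,0])
bot.servo_line(list(np.r_[tip-d*25,z]),speed=120);bot.servo_line(list(np.r_[tip-d*25,110]),speed=200)
p=np.r_[tip-d*150,120];bot.move_to(list(p),list(best(p,a)[0][2]))
look("n8");print(bot.read_state()["clock"])
view('n8','pics/v8.png')
E
```

```text
False
side ctr [628.7  58.3] yaw 178.1 wh [136.4 110.9] F [-91.4  -1.6] rel 188.1
True
[606.5  69.   19.5] [ 0.5 -0.   0.3] [0.05 0.02 0.01] 44.05
finger face F [-104.16591025    5.0622746 ]
scene ctr [655.7  60.5] yaw 170.1 wh [126.   68.8] F [-65.2   5.2] rel 180.1
side ctr [652.6  57.6] yaw 170.9 wh [137.5  75.5] F [-67.8   1.9] rel 180.9
45.675h.py:32: RuntimeWarning: Mean of empty slice.
  vv,uu=np.nonzero(y); S=ray(c,np.c_[uu,vv],50,eye,A)[:,:2].mean(0)
  ret = um.true_divide(
```

View pics/v8.png

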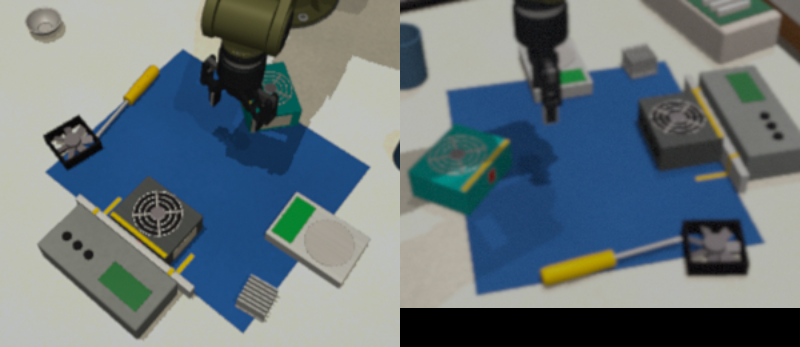

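```bash
sed -i 's/P\[...,0\]<680/P[...,0]<735/' h.py
python3 - <<'E'
from p import *
for n in("scene","side"):
    c=bot.read_camera(n);np.savez(f"pics/{n}9.npz",**c)
    r=supply(c);print(n,r[0].round(1),round(r[1],2),np.round(r[2],1),"F",toF(r[0]).round(1))
    if n=="scene": im=c["image"][265:365,240:370]
    else: im2=c["image"][190:290,360:490]
a=cv2.resize(im,(400,308),interpolation=cv2.INTER_CUBIC);b=cv2.resize(im2,(400,308),interpolation=cv2.INTER_CUBIC)
cv2.imwrite("pics/v9.png",np.hstack([a,b]));print(bot.read_state()["clock"])
E
```

```text
scene [672.2  57.8] -9.93 [126.4 102.3] F [-48.4   5.5]
side [665.8  55.4] -10.05 [137.4 104.3] F [-54.4   2. ]
45.775
```

View pics/v9.png

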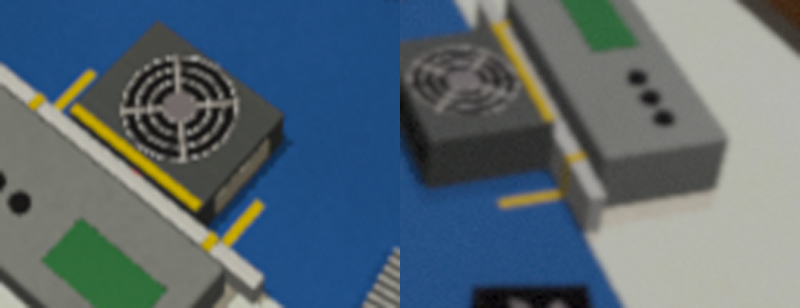

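It's seated between the marks. Now a central press with closed fingers, so that any remaining angle can close against the fence.

```bash
python3 - <<'E'
from p import *
bot.move_gripper(0)
a=-10;d=u(a);c=bpt(np.array([669.5,57.]),-10,-50,0);s=c-d*31
p=np.r_[s,110];bot.move_to(list(p),list(best(p,a)[0][2]))
bot.servo_line(list(np.r_[s,30]),speed=120)
print(bot.servo_line(list(np.r_[c+d*10,30]),speed=20,until_force=25))
st=bot.read_state();tip=np.array(st["ee_pos"][:2]);print("face F",toF(tip)+[11,0],np.round(st["ft_force"],1),st["clock"])
bot.servo_line(list(np.r_[tip-d*25,30]),speed=80);bot.servo_line(list(np.r_[tip-d*25,110]),speed=200)
p=np.r_[tip-d*130,130];bot.move_to(list(p),list(best(p,a)[0][2]))
for n in("scene","side"):
    k=bot.read_camera(n);r=supply(k);print(n,r[0].round(1),round(r[1],2),np.round(r[2],1),"F",toF(r[0]).round(1));cv2.imwrite(f"pics/{n}_f.png",k["image"])
print(bot.read_state()["clock"]);view('f','pics/vf.png')
a=cv2.imread("pics/scene0.png");b=cv2.imread("pics/scene_f.png")
for nm,(x,y,w,h) in dict(drive=(375,280,90,80),heatsink=(352,340,45,45),fan=(208,220,50,50),dish=(195,140,40,35),mug=(470,220,55,60)).items():
    print(nm,np.abs(a[y:y+h,x:x+w].astype(int)-b[y:y+h,x:x+w]).mean().round(1))
E
```

```text
True
face F [-103.76469727    4.30193325] [-6.  -0.8 10.2] 48.975
scene [672.4  59.3] -10.18 [125.8 101.6] F [-48.6   6.9]
side [665.7  55.6] -10.44 [137.4 104.3] F [-54.5   2.1]
50.5917
drive 6.8
heatsink 5.8
fan 5.8
dish 7.8
mug 7.7
```

View pics/vf.png

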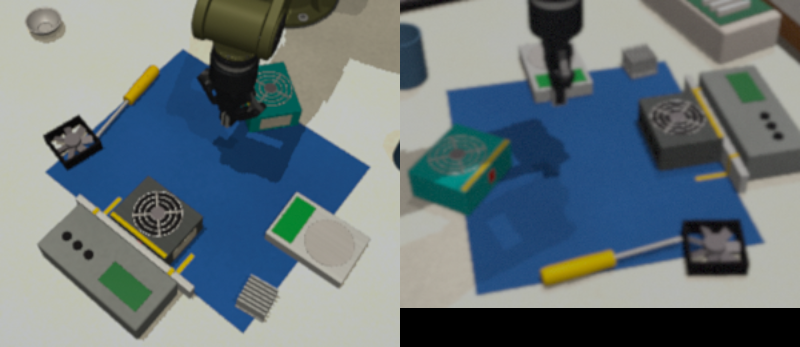

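```bash
python3 -c "
from p import *
bot.finish_job();print(bot.read_state()['clock'])"
```

```text
the job is handed in; nothing more can be done
the job is handed in; nothing more can be done
```

The dark supply now stands with its socket side against the fence, between the yellow marks. I handed the job in at about 51 s, with the gripper clear of everything.

**What I did:** I turned it about 104° clockwise with corner nudges on alternate sides. A two-finger sideways push centred it while it was still well clear of the fence. A straight two-finger push then seated it, followed by a light press at the middle.

**Last checks:**
- **Squareness:** the final camera yaw was −10.2° (scene) and −10.4° (side), against a fence measured at about −10.0°.
- **Sideways position:** the centre is 2 to 7 mm off the middle, and about 18 mm either way was allowed.
- **Contact:** two presses stopped on force at the same depth, within 0.5 mm, so it is hard against the fence.
- **Other things:** comparing start and end scene-camera pictures showed no sign that the drive, heatsink, fan, dish or mug had moved. I judged the screwdriver and the teal look-alike by eye only; they look unmoved.

**What disagreed:**
- The starting angle measured about 104°, outside the stated 43–83°. The colours and the 183 mm distance still picked out the dark box.
- The two cameras differ by about 6 mm along the push and 5 mm sideways.
- The box turned less and slid more per push than I expected, so I changed the nudges as I went.
- One line was refused because of the wrist joint's range, and I redid it with the tool turned round.

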